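Feel for the hidden thumb notch and release the case lid

TASK

The blue cell case is locked: its release tab lies in a thumb notch hidden somewhere along the black bar on its front top edge. Touch the top of that bar with a fingertip and feel lightly along it until you find the notch, then press the tab inside it fully down so that the lid pops ajar, and move clear. Pick nothing up, do not lean hard on the case, and leave the loose things round it where they are.

Things in the scene. Friction and masses are not known exactly. Their poses are not given: they have to be found in the camera images.
- case: blue flat storage case for cells, fixed to the bench, 150 (x, depth) by 320 (y, width) by 60 mm high; origin at the centre of its underside, z up, -x to its front (the bar), +x to the lid's hinge. The blue lid covers case x = -38 to +75 mm; its front edge rises 16 mm when released. Do not press on anything with more than 60 N.
- edge_mid (a point): middle of the flat top of the straight black bar along the case's front edge (not the notch); axes as the case, bar along y. The bar is 30 mm wide (x) and bare for 75 mm either way, then enters grey sleeves standing 1 mm higher. Its one notch, black in black, is 36 mm long, cut through its whole width; centre anywhere within 40 mm either way along y, new each time.
- release (a joint): travel of the black release tab (33 mm along the bar, 27 mm across) that fills the notch's floor, its top 12 mm below the bar's top: 0 m up (locked), 0.006 m fully down (released). It moves straight down, needs about 8 N, and stays where it is left.
- lid (a joint): opening of the case's lid in rad: 0 shut, 0.15 popped ajar; driven by the tab (25 rad per m)
- cell_green: green standing cylindrical cell, 18 mm across, 65 mm tall; loose bystander, origin at the centre of its underside, leave alone
- cell_blue: blue standing cylindrical cell, 18 mm across, 65 mm tall; loose bystander, origin at the centre of its underside, leave alone
- marker: white marker with a blue cap lying on the bench, 130 mm long; loose bystander, origin at the centre of its underside, leave alone
- tape_measure: yellow tape measure, 34x70x60 mm; loose bystander, origin at the centre of its underside, leave alone
- solder_reel: black and white reel of solder, 55x74x48 mm; loose bystander, origin at the centre of its underside, leave alone

How it is judged:
By the outcome, as a careful person would: the job done as asked, in the order asked, and still so for the second after the job is handed in, with the robot touching nothing.
It also fails if it takes over 48 s, if anything falls off the work surface, if the arm or the gripper's body presses on something with over 40 N, if the wrist force passes 120 N, or if a joint passes its speed limit or range.

ROBOT

A 6-joint arm with a two-finger parallel gripper is mounted at the origin on a cart in front of the work surface, level with it; the furniture and walls round the work are solid. World frame = base frame: x ahead of the robot, y to its left, z up, the work surface at z = 0. Lengths are in m, angles in rad, forces in N, time in s.
With the tool pointing down it reaches from about 0.35 to 0.875 m from the base axis. Payload 4.2 kg.
Tool frame: the origin (TCP) lies at the very end of the fingers, on their centre line; the grasp point (between the pads) lies 19 mm behind it; z points along the fingers, y is the line along which they close (so a half turn about z gives the same grasp; the last joint's range is limited). The gripper opens to 87 mm and grips with 3 to 60 N. Pads are 19 mm wide; open, the fingers measure 117 mm over their backs; the gripper's body (75 mm by 190 mm) begins 51 mm behind the grasp point.
Start: joints at [1.37, 0.385, 0.008, 0, -1.194, -0.259], TCP at [0.277, 0.56, 0.223] pointing down, gripper open.
Joint ranges: [-3.14, 3.14], [-1.21, 2.06], [-1.07, 1.41], [-3.16, 2.05], [-2.99, -0.16], [-3.1, 3.1]. Speed limits (rad/s): [2.79, 2.79, 3.14, 3.14, 3.14, 3.14].

INTERFACE

Orientations are given as [roll, pitch, yaw] about the fixed x, y, z axes, in that order (R = Rz(yaw) Ry(pitch) Rx(roll)).
In Python, from rig import robot gives the robot as it stands. The module is installed in compiled form; this text tells all that it offers. Calls block until the motion is done:
- robot.move_ptp(position, orientation): joint-space move of the TCP to a pose.
- robot.move_linear(position, frame=None, max_speed=0.15): straight line of the TCP; frame=None keeps the orientation; max_speed is the mean speed in m/s.
- robot.move_joints(angles): joint-space move.
- robot.gripper_to(opening): opening from 0.0 (shut) to 1.0 (fully open); the grip force is fixed at half the most; returns when the fingers have stopped.
- robot.sleep(seconds).
- robot.inverse_kinematics(position, orientation): joint angles nearest the present ones, or None.
- robot.capture(name): name is "scene" or "side" or "wrist"; returns a dict with "img" (384x512x3 uint8, red, green, blue), "fx", "fy", "cx", "cy" (pixels), "world_from_camera" (4x4, takes a point from camera to world coordinates). Camera axes: x right, y down, z forward; pixel columns grow to the right and rows downward; lengths in m; the calibration is good to about 2 mm. A picture is of the moment at which its call begins. There is no depth.
A pose or a line that the arm cannot do raises robot.Unreachable and nothing moves.
- robot.close_job(): hands the job in; it is judged then, once.
Readings, each from a call of its own:
- robot.get_time(): time.
- robot.get_joint_positions(): joint angles.
- robot.get_qd(): joint speeds.
- robot.get_effort(): joint torques, N m.
- robot.get_tool_pos(): TCP position.
- robot.get_orientation(): TCP orientation.
- robot.get_ft_force(): force on the tool from outside, world axes, zero at the start.
- robot.get_wrist_torque(): the same for the moment, N m.
- robot.get_width(): opening from 0.0 (shut) to 1.0 (fully open).
- robot.get_finger_force(): force on a finger pad.
Only numpy, scipy, OpenCV 4.12 (cv2) and the standard library are available. Lean on these libraries where they do the work, as an engineer would, in place of code of your own. Each camera call takes 0.05 s, during which the arm holds its last target. There are 200 camera calls.

## Working session

There is one attempt and no reset: what is moved stays moved. The work goes in short steps, each a Python script; the robot and the scene stay as the last script left them, time stands still between calls to the robot, and variables do not carry over. Pictures are saved under pics/ and viewed, at most 10 in all, crops included, and the job is handed in when it is done.

```bash
mkdir -p pics; python3 - <<'E'
from rig import robot
import cv2
import numpy as np
for n in ("scene","side"):
    c=robot.capture(n); cv2.imwrite(f"pics/{n}1.png",c["img"][...,::-1]); print(n,c["fx"],c["cx"],c["cy"],np.round(c["world_from_camera"],3).tolist())
    np.savez(f"{n}1.npz",**c)
print(robot.get_time(),robot.get_orientation(),robot.get_ft_force())
E
```

```text
scene 373.85805077471474 265.05416345723853 190.24372636267202 [[0.912, -0.223, 0.345, 0.219], [-0.411, -0.45, 0.793, -0.297], [-0.021, -0.865, -0.502, 0.483], [0.0, 0.0, 0.0, 1.0]]
side 467.0846878191384 254.02342462769278 189.00572005663471 [[-0.987, -0.06, 0.149, 0.389], [-0.16, 0.417, -0.895, 1.257], [-0.008, -0.907, -0.421, 0.485], [0.0, 0.0, 0.0, 1.0]]
0.1 [ 3.13966857e+00 -1.28418038e-04 -4.59928743e-01] [0.08167699 0.3856624  0.60008642]
```

View pics/scene1.png

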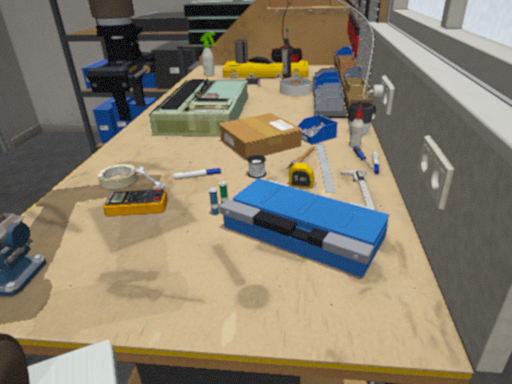

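View pics/side1.png

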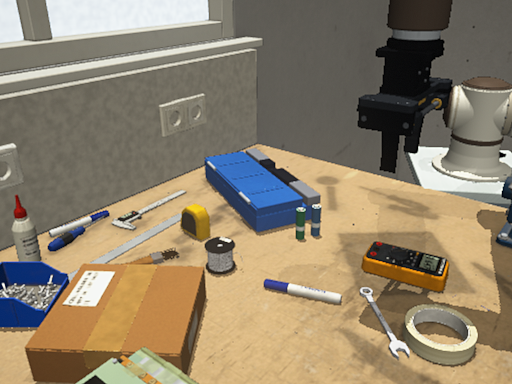

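```bash
python3 - <<'E'
import cv2,numpy as np
a=cv2.imread("pics/scene1.png")[170:280,190:400]; b=cv2.imread("pics/side1.png")[135:245,190:340]
a=cv2.resize(a,None,fx=2.6,fy=2.6,interpolation=cv2.INTER_CUBIC);b=cv2.resize(b,(a.shape[1]*5//7,a.shape[0]),interpolation=cv2.INTER_CUBIC)
o=np.vstack([a,cv2.copyMakeBorder(b,0,0,0,a.shape[1]-b.shape[1],cv2.BORDER_CONSTANT)])
print(o.shape);cv2.imwrite("pics/crop1.png",o)
E
```

```text
(572, 546, 3)
```

View pics/crop1.png

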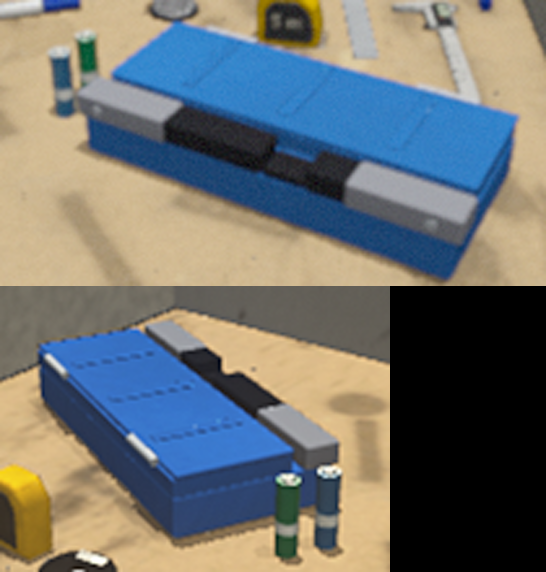

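```bash
cat > h.py <<'E'
import numpy as np
def cast(c,uv,z):
    T=c["world_from_camera"];u,v=uv
    d=T[:3,:3]@[(u-c["cx"])/c["fx"],(v-c["cy"])/c["fy"],1]
    return T[:3,3]+d*(z-T[2,3])/d[2]
E
python3 - <<'E'
from h import *
np.set_printoptions(precision=4,suppress=True)
s=np.load("scene1.npz"); d=np.load("side1.npz")
S=dict(Lbl=(97,80),Lbr=(183,102),Lfr=(168,112),Lfl=(80,95),Rbl=(360,163),Rbr=(477,197),Rfr=(472,213),Rfl=(345,178),lidBL=(180,25),lidBR=(517,118),notchL=(275,148),notchR=(315,155))
for k,(u,v) in S.items(): print(k,cast(s,(190+u/2.6,170+v/2.6),.061)[:2])
D=dict(Lfr=(280,405),Lbr=(258,412),Lfl=(338,440),Lbl=(303,463),Rfl=(218,350),Rbl=(188,353),Rfr=(170,321),lidBR=(42,345),lidBL=(175,480))
for k,(u,v) in D.items(): print("side",k,cast(d,(190+u/2.6,135+(v-286)/2.6),.061)[:2])
E
```

```text
Lbl [0.4175 0.3637]
Lbr [0.4681 0.3018]
Lfr [0.4518 0.2938]
Lfl [0.3975 0.3479]
Rbl [0.5502 0.1722]
Rbr [0.6006 0.1048]
Rfr [0.5869 0.0927]
Rfl [0.5312 0.1618]
lidBL [0.517  0.4204]
lidBR [0.6886 0.1686]
notchL [0.5041 0.215 ]
notchR [0.5261 0.1946]
side Lfr [0.4496 0.2976]
side Lbr [0.467  0.3149]
side Lfl [0.3979 0.3607]
side Lbl [0.4234 0.4063]
side Rfl [0.5184 0.1758]
side Rbl [0.5458 0.1876]
side Rfr [0.5768 0.1019]
side lidBR [0.6894 0.1864]
side lidBL [0.5175 0.4491]
```

```bash
python3 - <<'E'
from rig import robot
from h import *
import cv2
robot.gripper_to(0.0)
yaw=np.radians(-55.4)
X=np.array([.823,.567])
p=np.array([.498,.237])-X*.06
robot.move_ptp([*p,.20],[np.pi,0,yaw])
print(robot.get_time(),robot.get_tool_pos(),robot.get_orientation(),robot.get_ft_force(),robot.get_joint_positions(),robot.get_width())
c=robot.capture("wrist");np.savez("w1.npz",**c)
cv2.imwrite("pics/w1.png",c["img"][...,::-1]);print(np.round(c["world_from_camera"],3).tolist())
E
```

```text
3.1 [0.44883876 0.20388978 0.20015802] [-3.14082226e+00  7.16463533e-05 -9.65756548e-01] [ 0.28587206 -0.47934998  0.70867121] [ 7.56536911e-01  1.78427551e-01 -3.42487698e-01  5.24133908e-05
 -1.04910869e+00 -1.51523262e-01] 0.007168516382043009
[[-0.823, -0.546, -0.159, 0.493], [-0.569, 0.789, 0.232, 0.141], [-0.001, 0.281, -0.96, 0.363], [0.0, 0.0, 0.0, 1.0]]
```

View pics/w1.png

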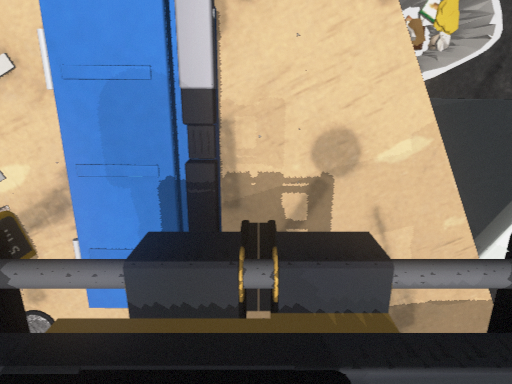

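The wrist view shows the bar, with the grey sleeve ending at about row 88. The notch spans rows 124–160, with bar edges at about columns 186 and 217.

```bash
python3 - <<'E'
from h import *
np.set_printoptions(precision=4,suppress=True)
c=np.load("w1.npz")
X=np.array([.823,.567]);Y=np.array([-.567,.823]);m=np.array([.498,.2375])
for uv in [(183,88),(214,88),(185,124),(216,124),(187,160),(217,160),(189,220),(219,220)]:
  for z in(.058,.061):
    p=cast(c,uv,z)[:2]; print(uv,z,p,"case-rel-to-mid x,y",(p-m)@X,(p-m)@Y)
E
```

```text
(183, 88) 0.058 [0.5524 0.1761] case-rel-to-mid x,y 0.009958486800057901 -0.08135232601879488
(183, 88) 0.061 [0.5518 0.1758] case-rel-to-mid x,y 0.009280826493766126 -0.08130002275245068
(214, 88) 0.058 [0.529 0.16 ] case-rel-to-mid x,y -0.018408383708062272 -0.08139296268896727
(214, 88) 0.061 [0.5287 0.1598] case-rel-to-mid x,y -0.01880727976977451 -0.08134026008175604
(185, 124) 0.058 [0.5342 0.203 ] case-rel-to-mid x,y 0.010172110592889787 -0.0489214771007188
(185, 124) 0.061 [0.5337 0.2024] case-rel-to-mid x,y 0.009492350982932623 -0.04918787522574352
(216, 124) 0.058 [0.5101 0.1863] case-rel-to-mid x,y -0.019081890888819463 -0.04896622710935719
(216, 124) 0.061 [0.5099 0.1859] case-rel-to-mid x,y -0.019474168324045936 -0.04923218547130165
(187, 160) 0.058 [0.5147 0.2315] case-rel-to-mid x,y 0.01039952820658175 -0.01439654814414578
(187, 160) 0.061 [0.5145 0.2307] case-rel-to-mid x,y 0.009717533739618886 -0.015002226407139444
(217, 160) 0.058 [0.4907 0.2149] case-rel-to-mid x,y -0.018824825912766255 -0.014444275759618992
(217, 160) 0.061 [0.4907 0.2142] case-rel-to-mid x,y -0.019219629552772247 -0.015049484998274222
(189, 220) 0.058 [0.4806 0.2843] case-rel-to-mid x,y 0.012185898022382007 0.04838321973955539
(189, 220) 0.061 [0.4807 0.2829] case-rel-to-mid x,y 0.01148634870980798 0.047160598040239754
(219, 220) 0.058 [0.4552 0.2667] case-rel-to-mid x,y -0.018700551529917488 0.04832696837760933
(219, 220) 0.061 [0.4555 0.2655] case-rel-to-mid x,y -0.019096576427462136 0.0471048994663926
```

```bash
cat >> h.py <<'E'
from rig import robot
X=np.array([.823,.567]);Y=np.array([-.567,.823]);m=np.array([.498,.2375])-.0065*X
def go(y,z,s=.05): robot.move_linear([*(m+Y*y),z],max_speed=s)
def fz(): return robot.get_ft_force()[2]
E
python3 - <<'E'
from h import *
y=.02
robot.move_ptp([*(m+Y*y),.085],[np.pi,0,np.radians(-55.4)])
go(y,.068,.06); robot.sleep(.2); f0=fz(); z=.068
print(robot.get_time(),"f0",f0)
while z>.05:
    z-=.001; go(y,z,.03); f=fz()-f0
    print(round(robot.get_time(),2),round(z,4),robot.get_tool_pos()[2].round(4),f.round(2))
    if f>1.5: break
E
```

```text
4.3583 f0 0.5107913039269777
4.61 0.067 0.067 -0.61
4.86 0.066 0.0659 -1.26
5.11 0.065 0.0649 -0.72
5.36 0.064 0.0639 0.62
5.61 0.063 0.0629 -0.98
5.86 0.062 0.0619 -0.45
6.11 0.061 0.0609 -0.72
6.36 0.06 0.0605 3.25
```

```bash
python3 - <<'E'
from h import *
y=.02;z=.0597;n=0
while y>-.06:
    y-=.003; go(y,z,.03); f=np.mean([fz() for _ in range(3)])-.3; zz=robot.get_tool_pos()[2]
    print(round(robot.get_time(),2),round(y,4),zz.round(4),f.round(2),robot.get_ft_force()[:2].round(1))
    n=n+1 if (f<1.5 and zz<.0601) else 0
    if n==2 or f>20: break
E
```

```text
6.61 0.017 0.0604 4.93 [-2.1  1.3]
6.86 0.014 0.0605 3.91 [-2.4  2.4]
7.11 0.011 0.0605 5.08 [-0.8  2.4]
7.36 0.008 0.0605 5.06 [-1.   1.7]
7.61 0.005 0.0605 5.73 [-1.5  3.2]
7.86 0.002 0.0604 4.55 [-0.9  2.2]
8.11 -0.001 0.0605 4.04 [-0.8  0.9]
8.36 -0.004 0.0604 5.36 [-1.   2.1]
8.61 -0.007 0.0604 4.14 [-1.2  1.5]
8.86 -0.01 0.0604 4.81 [-1.5  3.1]
9.11 -0.013 0.0604 5.43 [-0.9  2.3]
9.36 -0.016 0.0604 4.22 [-0.4  1.9]
9.61 -0.019 0.0604 5.56 [-1.2  2.2]
9.86 -0.022 0.0602 5.43 [-0.9  2.3]
10.11 -0.025 0.0588 0.08 [ 0.1 -0.2]
10.36 -0.028 0.0593 0.13 [1.3 0.3]
```

The notch was felt at the same place the camera showed it. Next I centre over it and press.

```bash
python3 - <<'E'
from h import *
import cv2
y=-.032; go(y,.0597,.03); go(y,.051,.03); z=.051
while z>.038:
    z-=.001; go(y,z,.03); f=np.mean([fz() for _ in range(3)])-.3
    print(round(robot.get_time(),2),round(z,4),robot.get_tool_pos()[2].round(4),f.round(1))
    if f>22: break
c=robot.capture("side");cv2.imwrite("pics/side2.png",c["img"][120:260,170:360,::-1].repeat(3,0).repeat(3,1))
E
```

```text
11.33 0.05 0.05 0.1
11.58 0.049 0.049 0.7
11.83 0.048 0.0482 2.4
12.08 0.047 0.0475 4.0
12.33 0.046 0.0465 5.4
12.58 0.045 0.0455 5.4
12.83 0.044 0.0445 5.5
13.08 0.043 0.0435 5.1
13.33 0.042 0.0425 5.4
13.58 0.041 0.0424 10.4
13.83 0.04 0.0423 16.4
14.08 0.039 0.0423 20.9
14.33 0.038 0.0423 26.9
```

View pics/side2.png

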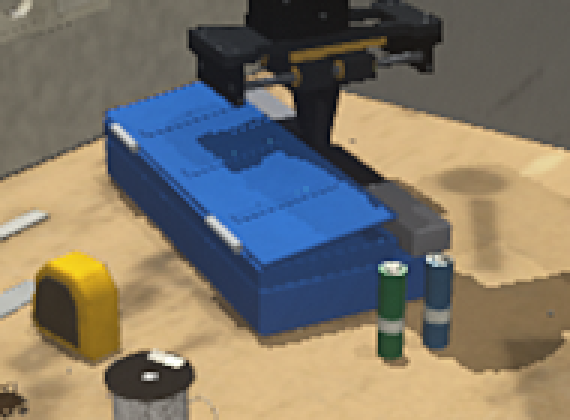

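The tab hit its stop at 18 mm below the bar top, and the lid is ajar. The cells are still standing. I'll retreat straight up.

```bash
python3 - <<'E'
from h import *
import cv2
y=-.032; go(y,.044,.03); go(y,.075,.06); go(y,.22,.12); robot.move_linear([*(m+Y*y-.06*X),.24]); robot.sleep(.5)
print(robot.get_time(),robot.get_tool_pos(),robot.get_ft_force())
c=robot.capture("scene");cv2.imwrite("pics/scene2.png",c["img"][...,::-1])
E
```

```text
17.8333 [0.46151534 0.17352987 0.23979325] [ 0.62229141 -0.33040367 -0.05143054]
```

View pics/scene2.png

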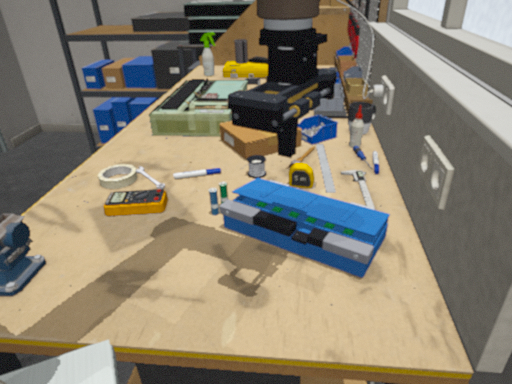

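The lid stands ajar, with the green cells inside showing at about (310,225). The loose things are where they were, and the arm is clear.

```bash
python3 -c "
from rig import robot
print(robot.close_job())"
```

```text
the job is handed in; nothing more can be done
None
```

I felt out the notch by light touch (about 5 N) and pressed the tab to its stop (27 N at most); the lid popped ajar, the loose things look unmoved, and I handed the job in with the arm clear at about 18 s.

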